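# Raise the probe station's platen to the load position and roll the chuck stage out

## Robot

A 6-joint arm with a two-finger parallel gripper is mounted at the origin on the work surface. World frame = base frame: x ahead of the robot, y to its left, z up, the work surface at z = 0. Lengths are in m, angles in rad, forces in N, time in s.
With the tool pointing down it reaches from about 0.3 to 0.875 m from the base axis. Payload 6.4 kg.
Tool frame: the origin (TCP) lies midway between the tips of the shut fingers; the grasp point (between the pads) lies 19 mm behind it (r.tcp_to_grasp is the distance from the TCP to the grasp point, in m); z points along the fingers, y is the line along which they close (so a half turn about z gives the same grasp; the last joint's range is limited). The gripper opens to 85 mm and grips with 20 to 120 N. Pads are 22 mm wide; open, the fingers measure 114 mm over their backs; the gripper's body (76 mm by 85 mm) begins 54 mm behind the grasp point. The pads swing forward as they close: fully open they stand 13 mm farther back than shut.
Start: joints at [0.985, 0.181, 1.607, -0, 1.354, -0.206], TCP at [0.213, 0.534, 0.231] pointing down, gripper open.
Joint ranges: [-2.99, 2.99], [-0.89, 2.07], [0.3, 2.58], [-1.14, 4.28], [0, 2.63], [-3.12, 3.12]. Speed limits (rad/s): [2.57, 2.57, 3.01, 3.14, 3.14, 3.14].

## Interface

Orientations are given as a rotation vector (axis times angle).
In Python, from workcell import r gives the robot as it stands. The module is installed in compiled form; this text tells all that it offers.
- The arm moves only by the tool send_rows, never from a script. Its argument "rows" is a list of rows, each a list of 3 entries, a list of its own where there are three numbers: the opening, from -1 (shut) to 1 (fully open), then the shift along the tool's x, y, z each as a share of 0.25 m, from -1 to 1, then the turn about the tool's z as a share of 30 degrees, from -1 to 1. In form: [[hand, [tx, ty, tz], twist], ...]. A call has 1 to 8 rows; each row is the pose to reach, as a shift and turn from the pose commanded when the call began, along the tool's axes at that moment; what a row does not reach only later rows make up. A row lasts 1/8 s, in which the tool goes at most 62.5 mm and 10.7 degrees, less where a joint would pass 70% of its speed; a pose out of reach is approached as far as the arm can. A call with a number of a shift or a turn outside -1 to 1 is refused whole. A call with a gripper value outside its range is refused whole. The fingers move at their own pace and stop on an object; the grip force is fixed at half the most. Time passes only in rows, so rows that repeat a pose let the fingers close. It gives the time, the measured TCP pose, the force, the opening and the grip force at its end, in the units of the state.
- r.get_obs(): the state, without advancing time (a new reading comes with each control period).
- r.get_image(name): name is "scene" or "top"; returns the picture (400x640x3 uint8, red, green, blue); there is no depth.
- r.calibration(name): a dict with "intrinsics" (3x3 intrinsics, pixels), "k1" (the pictures are not rectified: a ray, as slopes to the right and down, at radius r is drawn at 1 + k1 r^2 times it, then the intrinsics apply), "R" (3x3) and "t" (3): a world point X has camera coordinates R X + t. Camera axes: x right, y down, z forward; pixel columns grow to the right and rows downward; lengths in m; the calibration is good to about 2 mm. A picture is of the moment at which its call begins. calibration takes no time and is no camera call.
- r.finish_job(): hands the job in; it is judged then, once.
The state is a dict: "time": time; "joint_positions": joint angles; "qd": joint speeds; "joint_torque": joint torques, N m; "eef_pos": TCP position; "tcp_rot": TCP orientation; "contact_force": force on the tool from outside, world axes, zero at the start; "wrist_torque": the same for the moment, N m; "width": finger opening in m; "grasp_force": force on a finger pad.
Only numpy, scipy, OpenCV 4.12 (cv2) and the standard library are available. Lean on these libraries where they do the work, as an engineer would, in place of code of your own. Each camera call takes 0.05 s, during which the arm holds its last target. There are 200 camera calls.

## Task

The measurement on the probe station is finished: push the black-knobbed lift lever to the right (as you face the station), out of contact and on past its first notch (separation), right up to its far stop (load) so that the probes are well clear, and only then draw the chuck stage towards you by its upright finger pull, fully out to its front stops. Push both with the fingertips or the outside of the fingers, never taking the lever or the pull between the fingers. Keep off the sample and off the platen with its probes, leave everything lying around where it is, and finish clear, with lever and stage at their stops.

Things in the scene. Friction and masses are not known exactly. Their poses are not given: they have to be found in the camera images.
- station: Probe station: black granite base 400 mm deep (x) x 460 mm wide (y), top 65 mm above the table, fixed. Origin on the table under its middle; x points from front to rear, y to the left seen from the front. Stage: y = -65 to 65 mm down the middle; lever: right front; platen: rear, x over 50 mm. Two front stops for the stage (26 mm high) at x = -171 to -160 mm, y = -45 and 45 mm.
- lever_pivot (a point): Vertical pivot axis of the lever, at station x = 0, y = -175 mm, given at the height of the knob's centre (135 mm above the table). The lever turns level here, over a grey index plate. Its arm is flat, 20 mm wide, top 97 mm above the table, out to 86 mm from the axis; a 9 mm rod then rises steeply to the knob.
- lever_knob (a point): Centre of the lever's black ball knob, 32 mm across, 135 mm above the table, 112 mm from the pivot axis. The point turns with the lever: x points from the knob to the pivot, z up. Nothing else stands as high within 50 mm of the knob's path, except the finger pull, 60 mm to the left of the starting knob's surface.
- lever (a joint): Lever angle, rad. 0 = contact (start): arm points to the front and 0.6 rad left. Grows as the knob is pushed right (station -y). First notch (separation) at 0.45, between ridges at 0.36 and 0.54; further ridges at 0.10 and 1.10; far stop (load) at 1.20. A ridge takes 5 to 9 N at the knob, between ridges 1 N. It stays where left, or slips off a ridge. Lifts the platen 5 mm at 0.45, 14 mm at 1.20.
- stage_pull (a point): Middle of the upper edge of the stage's finger pull: upright steel plate 70 mm wide (station y), 6 mm thick (station x), 45 mm high, upper edge 138 mm above the table, at the front of the carriage (130 mm wide, top 93 mm above the table). Axes as the station's. Behind it (+x) the carriage is clear for 89 mm, up to a block 105 mm above the table. Chuck centre: 147 mm behind.
- stage (a joint): How far the stage is rolled out, m: 0 = fully in, under the platen; 0.105 = fully out, against the front stops. Grows towards the front (station -x). It slides on rails with about 2.5 N of friction and stays where it is left. It starts between 0 and 0.015.
- sample: The sample: white ceramic carrier 50 x 50 x 6 mm with a dark 22 mm die, held by vacuum on the round chuck (100 mm across), so it rides with the stage. Origin at the centre of its underside, 121 mm above the table. Not to be touched.
- platen: U-shaped steel plate 10 mm thick over the station's rear, station x = 50 to 200 mm, y = -200 to 200 mm, open to the front over the chuck (y = -55 to 55 mm). Carries two black probe positioners (x = 125, y = -125 and 125 mm, up to 86 mm above the underside). Origin above the station's, at the plate's underside: 140 mm above the table, 154 mm at load. Not to be touched.
- gel_box: Bystander: flat box 50 x 50 x 16 mm, black with a grey lid, left of the stage on the station's granite base. Origin under its centre.
- round_box: Bystander: white round box, 42 mm across, 22 mm high, left of the stage on the station's granite base. Origin under its centre.
- vial: Bystander: amber vial, 20 mm across, 36 mm high, near the front edge between stage and lever, on the station's granite base. Origin under its centre.
- solvent: Bystander: white bottle, 60 mm across, 140 mm high, on the table left of the station. Origin under its centre.
- driver: Bystander: black-handled screwdriver, 150 mm long, 26 mm thick, lying on the table left of the station. Origin under its middle.
- tweezers: Bystander: steel tweezers, 125 mm long, 9 mm high, lying on the table right of the station. Origin under the middle.
- blower: Bystander: black rubber dust blower, 60 mm across, 105 mm high with its thin nozzle up, on the table right of the station. Origin under its centre.

How it is judged:
On the way, in this order (a step that is already met when the one before it is completed fails the run):
1. the lift lever is past separation and against its far stop (load), the stage still in (value of joint lever above 1.15 rad and value of joint stage below 0.03 m), for 0.2 s.
2. the stage is rolled fully out (value of joint stage above 0.099 m), for 0.2 s.
At the end, for the whole second after the job is handed in: The lever rests at its far stop (above 1.15 of 1.20 rad), the stage is out to within 6 mm of its front stops (above 0.099 m) and at rest (value of joint lever above 1.15 rad and value of joint stage above 0.099 m and velocity of joint lever below 0.05 rad/s and velocity of joint stage between -0.01 and 0.01 m/s); the robot touches nothing.
It fails at once if the stage is moved more than 6 mm while the lever is not at its far stop (load) (distance of stage_pull from where it was at the start of the episode above 0.006 m and value of joint lever below 1.12 rad).
It fails at once if the lever or the finger pull is taken between the fingers (the grasp point is inside it) ((x of the grasp point in the frame of lever_knob between -0.01 and 0.1 m and y of the grasp point in the frame of lever_knob between -0.009 and 0.009 m and z of the grasp point in the frame of lever_knob between -0.018 and 0.018 m) or (x of the grasp point in the frame of stage_pull between -0.006 and 0.006 m and y of the grasp point in the frame of stage_pull between -0.03 and 0.03 m and z of the grasp point in the frame of stage_pull between -0.045 and 0.004 m)).
It fails at once if the sample is touched (contact force between any of the fingers, the arm and sample above 0.5 N).
It fails at once if the platen or its probes are touched (contact force between any of the fingers, the arm and platen above 1 N).
It fails at once if something lying around is lifted, carried or shifted by more than 12 mm (distance of any of gel_box, round_box, vial, solvent, driver, tweezers, blower from where it was at the start of the episode above 0.012 m).
It also fails if it takes over 50 s, if anything falls off the work surface, if the arm or the gripper's body presses on something with over 40 N, if the wrist force passes 120 N, or if a joint passes its speed limit or range.

## Working session

There is one attempt and no reset: what is moved stays moved. The work goes in short steps, Python scripts to look and compute and a tool call to move; the robot and the scene stay as the last step left them, time stands still between calls to the robot, and variables do not carry over. Pictures are saved under pics/ and viewed, at most 10 in all, crops included, and the job is handed in when it is done.

Besides the shell and the picture viewer there is one more tool, called after "Request:" as name(argument=value, ...) on one line, values as JSON. send_rows: Moves the arm, as the interface text tells. Its arguments: {"type":"object","properties":{"rows":{"type":"array"}},"required":["rows"]}

```bash
mkdir -p pics; python3 - <<'E'
from workcell import r
import cv2
for n in("scene","top"):
    cv2.imwrite(f"pics/{n}0.png",r.get_image(n)[:,:,::-1]); c=r.calibration(n); print(n,c)
o=r.get_obs(); print(o)
E
```

```text
scene {'intrinsics': array([[381.09416571,   0.        , 317.94112583],
       [  0.        , 381.09416571, 196.66825893],
       [  0.        ,   0.        ,   1.        ]]), 'k1': 0.010837260911924426, 'R': array([[ 0.41046228,  0.91185487,  0.0064352 ],
       [ 0.72663022, -0.32280525, -0.60646953],
       [-0.55093488,  0.25360888, -0.79508069]]), 't': array([-0.25882688, -0.36325868,  1.47793518])}
top {'intrinsics': array([[436.90780663,   0.        , 311.67571022],
       [  0.        , 436.90780663, 200.32562431],
       [  0.        ,   0.        ,   1.        ]]), 'k1': -0.010672886949478964, 'R': array([[ 0.01064446, -0.99963397,  0.02487229],
       [-0.99411524, -0.01326077, -0.10751298],
       [ 0.10780345, -0.02358151, -0.99389251]]), 't': array([-0.023273  ,  0.62985296,  1.35152733])}
{'time': 0.1, 'joint_positions': array([ 9.84720162e-01,  1.81477460e-01,  1.60790181e+00, -6.37543526e-06,
        1.35379235e+00, -2.06256216e-01]), 'qd': array([-1.04366124e-03, -4.26566674e-04, -3.15710873e-03,  1.00672960e-03,
       -3.86272817e-05, -1.59773447e-03]), 'joint_torque': array([ 4.54264446e-04, -4.45875728e+01, -3.52237380e+01, -2.79568503e-04,
        4.16694354e-03,  1.29548306e-05]), 'eef_pos': array([0.21286733, 0.53361683, 0.23047121]), 'tcp_rot': array([-5.92923766e-01, -3.08451758e+00,  2.29145756e-03]), 'contact_force': array([-0.01470875, -0.71924872,  0.29330974]), 'wrist_torque': array([ 0.03534421,  0.01342621, -0.00240544]), 'grasp_force': 0.0, 'width': 0.08503446006167995}
```

View pics/scene0.png

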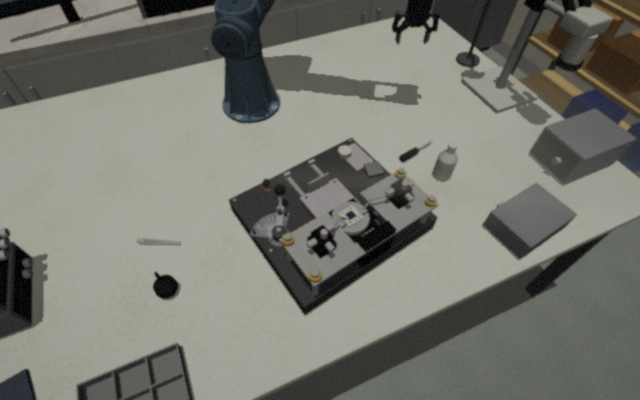

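View pics/top0.png

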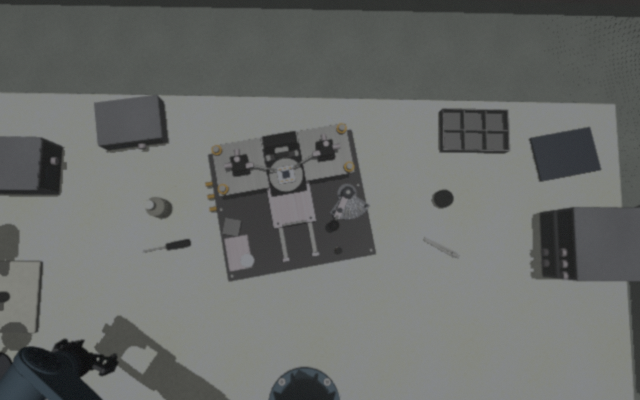

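The scene picture shows the station around (335,220). In the top picture it spans roughly (209..375, 124..279), with its front towards the robot, the knob near (333,226) and the pull near (295,222). I'll look at an enlarged crop of each view.

```bash
python3 - <<'E'
import cv2
a=cv2.imread("pics/top0.png")[115:285,200:385]; cv2.imwrite("pics/tc.png",cv2.resize(cv2.convertScaleAbs(a,alpha=1.6),None,fx=3.5,fy=3.5,interpolation=cv2.INTER_CUBIC))
a=cv2.imread("pics/scene0.png")[135:310,225:445]; cv2.imwrite("pics/sc.png",cv2.resize(cv2.convertScaleAbs(a,alpha=1.6),None,fx=3.4,fy=3.4,interpolation=cv2.INTER_CUBIC))
E
```

```text
(no output)
```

View pics/tc.png

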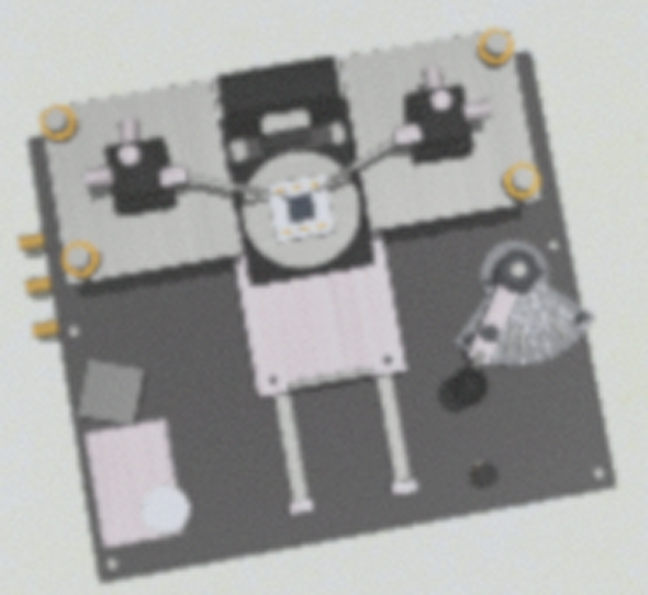

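View pics/sc.png

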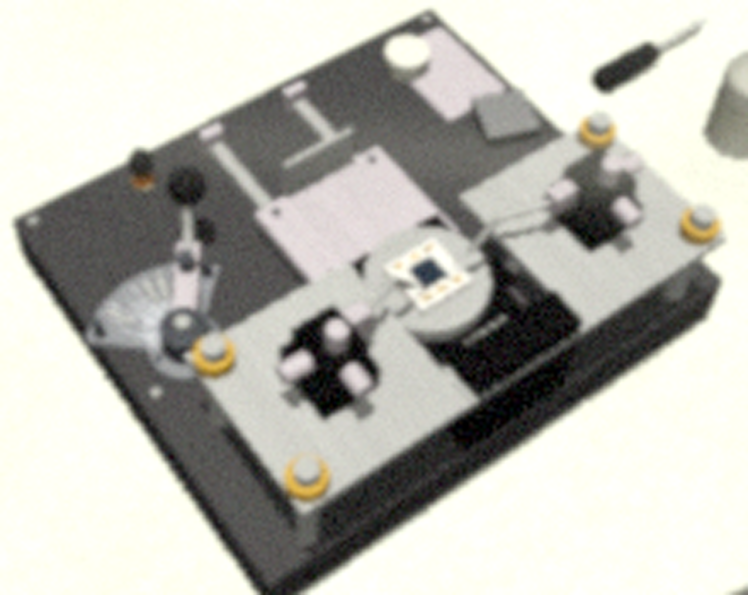

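The top crop shows the granite's front corners at (99,581) and (614,486), the knob and its shadow near (463,388), the pull's edge near (335,380) and the vial at (483,474). In the scene crop the knob is at (187,185), the pull's top edge runs from (285,163) to (353,130), and the granite's front corners are at (18,220) and (432,12).

```bash
cat > h.py <<'E'
import numpy as np, cv2
from workcell import r
C={n:r.calibration(n) for n in("scene","top")}
OFF={"top":(200,115,3.5),"scene":(225,135,3.4)}
def ray(n,p,crop=True):
    c=C[n]; p=np.array(p,float)
    if crop: o=OFF[n]; p=(p+.5)/o[2]-.5+np.array(o[:2])
    K=c["intrinsics"]; d=np.array([(p[0]-K[0,2])/K[0,0],(p[1]-K[1,2])/K[1,1]]); u=d.copy()
    for _ in range(8): u=d/(1+c["k1"]*(u@u))
    R=c["R"]; return -R.T@c["t"], R.T@np.r_[u,1]
def plane(n,p,z,crop=True):
    o,d=ray(n,p,crop); return o+d*(z-o[2])/d[2]
def tri(a,b,crop=True):
    (o1,d1),(o2,d2)=ray("top",a,crop),ray("scene",b,crop)
    s=np.linalg.lstsq(np.c_[d1,-d2],o2-o1,rcond=None)[0]; p,q=o1+s[0]*d1,o2+s[1]*d2
    return (p+q)/2,np.linalg.norm(p-q)
def proj(n,X):
    c=C[n]; v=c["R"]@X+c["t"]; u=v[:2]/v[2]; u=u*(1+c["k1"]*(u@u)); K=c["intrinsics"]
    return np.array([K[0,0]*u[0]+K[0,2],K[1,1]*u[1]+K[1,2]])
E
python3 - <<'E'
from h import *
np.set_printoptions(precision=4,suppress=True)
L=[(-.2,.23),(-.2,-.23),(.2,-.23),(.2,.23)]
obs=[(0,"top",(99,581)),(1,"top",(614,486)),(1,"scene",(18,220)),(0,"scene",(432,12)),(2,"top",(530,52))]
A=np.array([L[i] for i,_,_ in obs]); W=np.array([plane(n,p,.065)[:2] for _,n,p in obs])
a,b=A-A.mean(0),W-W.mean(0); th=np.arctan2((a[:,0]*b[:,1]-a[:,1]*b[:,0]).sum(),(a*b).sum())
R=np.array([[np.cos(th),-np.sin(th)],[np.sin(th),np.cos(th)]]); t=W.mean(0)-R@A.mean(0)
print("th",th,"t",t,"resid",1000*(A@R.T+t-W))
np.savez("st.npz",R=R,t=t,th=th)
S=lambda p:R.T@(p[:2]-t)
for nm,p in {"knob top":plane("top",(463,388),.135),"knob scene":plane("scene",(187,185),.135),
 "pull scene L":plane("scene",(353,130),.138),"pull scene R":plane("scene",(285,163),.138),
 "pull top L":plane("top",(290,380),.138),"pull top R":plane("top",(385,368),.138),"carr front L top":plane("top",(262,394),.093),"carr R":plane("top",(407,370),.093),
 "carr scene R":plane("scene",(258,212),.093),"carr scene L":plane("scene",(370,150),.093),
 "sample top":plane("top",(301,208),.127),"sample sc":plane("scene",(429,272),.127),
 "vial":plane("top",(483,474),.1),"vial sc":plane("scene",(143,160),.1),"pivot":plane("top",(519,268),.11),"pivot sc":plane("scene",(183,322),.11)}.items(): print(nm,p[:2],"station",S(p))
kn=R@(np.array([0,-.175])+.112*np.array([-np.cos(.6),np.sin(.6)]))+t; print("knob pred",kn)
E
```

```text
th 0.18742411213256643 t [0.6209 0.0492] resid [[ 2.8185  1.863 ]
 [ 2.2409 -2.4001]
 [-4.1755 -3.4483]
 [-7.2713  6.1477]
 [ 6.3874 -2.1622]]
knob top [ 0.5459 -0.0734] station [-0.0965 -0.1065]
knob scene [ 0.5485 -0.0795] station [-0.0951 -0.113 ]
pull scene L [0.5521 0.0671] station [-0.0643  0.0304]
pull scene R [0.5618 0.0011] station [-0.0671 -0.0362]
pull top L [0.5507 0.071 ] station [-0.0649  0.0345]
pull top R [ 0.5616 -0.0079] station [-0.0689 -0.0451]
carr front L top [0.5408 0.0967] station [-0.0698  0.0616]
carr R [ 0.563  -0.0278] station [-0.0712 -0.0649]
carr scene R [ 0.5671 -0.0264] station [-0.067  -0.0643]
carr scene L [0.5441 0.0886] station [-0.0681  0.053 ]
sample top [0.6975 0.0647] station [0.0782 0.0009]
sample sc [0.6995 0.0634] station [ 0.0799 -0.0007]
vial [ 0.4745 -0.0934] station [-0.1704 -0.1128]
vial sc [ 0.4805 -0.0967] station [-0.1651 -0.1172]
pivot [ 0.6509 -0.1228] station [-0.0026 -0.1746]
pivot sc [ 0.6541 -0.1248] station [ 0.0002 -0.1772]
knob pred [ 0.5509 -0.0778]
```

Both views agree to a few mm: station yaw is 0.187, its origin is (0.621, 0.049), and the pull is at station x ≈ -0.066. Next I'll work out the shifts.

```bash
cat >> h.py <<'E'
from scipy.spatial.transform import Rotation as Ro
st=np.load("st.npz"); SR,ST,TH=st["R"],st["t"],float(st["th"])
def sh(targets):
    o=r.get_obs(); M=Ro.from_rotvec(o["tcp_rot"]).as_matrix(); p=o["eef_pos"]
    yaw=np.arctan2(M[1,1],M[0,1]); dy=-np.degrees((np.pi/2+TH-yaw+np.pi)%(2*np.pi)-np.pi)
    s=SR.T@(p[:2]-ST); print("t %.2f station tcp"%o["time"],np.round(s,4),"z %.4f"%p[2],"twist share to align %.3f"%(dy/30),"F",np.round(o["contact_force"],1),"w",round(o["width"],3))
    for a in targets:
        w=np.r_[SR@np.array(a[:2])+ST,a[2]]; print(a,np.round(M.T@(w-p)/.25,3))
def lever(q,off,x=0):  # tool centre, off = distance from knob centre on its left, along the tangent
    a=.6-q; k=np.array([0,-.175])+.112*np.array([-np.cos(a),np.sin(a)])
    return k+np.array([np.sin(a)*0,off])+np.array([x,0])
E
python3 -c "
from h import *
sh([(-.094,-.066,.23),(-.094,-.066,.19)])"
```

```text
t 0.10 station tcp [-0.3106  0.5519] z 0.2305 twist share to align -1.083 F [-0.  -0.7  0.3] w 0.085
(-0.094, -0.066, 0.23) [-2.059 -1.619  0.004]
(-0.094, -0.066, 0.19) [-2.059 -1.619  0.164]
```

Request:
send_rows(rows=[[-1, [-0.17, -0.13, 0], -0.2], [-1, [-0.34, -0.26, 0], -0.4], [-1, [-0.5, -0.4, 0], -0.6], [-1, [-0.68, -0.53, 0], -0.8], [-1, [-0.85, -0.66, 0], -1], [-1, [-1, -0.78, 0], -1], [-1, [-1, -0.78, 0], -1]])

```text
time: 0.98
eef_pos: [0.3743, 0.2578, 0.2311]
tcp_rot: [0.218, -3.134, 0.001]
contact_force: [-0.1, 0.9, 0.1]
width: -0.0002
grasp_force: 0.0
```

```bash
python3 -c "
from h import *
sh([(-.094,-.066,.23),(-.094,-.066,.19)])"
```

```text
t 0.97 station tcp [-0.2034  0.2509] z 0.2311 twist share to align -0.093 F [-0.1  0.9  0.1] w -0.0
(-0.094, -0.066, 0.23) [-0.499 -1.245  0.005]
(-0.094, -0.066, 0.19) [-0.499 -1.245  0.165]
```

Request:
send_rows(rows=[[-1, [-0.1, -0.2, 0], -0.09], [-1, [-0.2, -0.4, 0], -0.09], [-1, [-0.3, -0.6, 0], -0.09], [-1, [-0.4, -0.8, 0], -0.09], [-1, [-0.5, -1, 0], -0.09], [-1, [-0.5, -1, 0], -0.09]])

```text
time: 1.72
eef_pos: [0.534, 0.0288, 0.2308]
tcp_rot: [0.294, -3.127, 0.0]
contact_force: [-0.3, 0.9, 0.6]
width: 0.0
grasp_force: 0.0
```

```bash
python3 -c "
from h import *
sh([(-.094,-.066,.23),(-.094,-.066,.16),(-.094,-.066,.118)])"
```

```text
t 1.73 station tcp [-0.0892 -0.0039] z 0.2308 twist share to align -0.000 F [-0.3  0.9  0.6] w 0.0
(-0.094, -0.066, 0.23) [ 0.019 -0.249  0.003]
(-0.094, -0.066, 0.16) [ 0.019 -0.249  0.283]
(-0.094, -0.066, 0.118) [ 0.019 -0.249  0.451]
```

Now aligned: tool x is station -x and tool y is station +y. I'll move over the gap, stop at z 0.165 and look.

Request:
send_rows(rows=[[-1, [0.02, -0.15, 0], 0], [-1, [0.02, -0.25, 0], 0], [-1, [0.02, -0.25, 0.13], 0], [-1, [0.02, -0.25, 0.26], 0], [-1, [0.02, -0.25, 0.26], 0]])

```text
time: 2.35
eef_pos: [0.537, -0.0292, 0.1635]
tcp_rot: [0.301, -3.121, -0.005]
contact_force: [-0.1, -0.7, -0.1]
width: -0.0
grasp_force: 0.0
```

```bash
python3 - <<'E'
from h import *
a=r.get_image("scene"); a=a[120:270,210:410,::-1]; b=r.get_image("top")[150:290,240:400,::-1]
f=lambda i,h:cv2.resize(cv2.convertScaleAbs(i,alpha=1.6),None,fx=h/i.shape[0],fy=h/i.shape[0],interpolation=cv2.INTER_CUBIC)
cv2.imwrite("pics/m1.png",np.hstack([f(a,300),f(b,300)]))
sh([(-.094,-.066,.118),(-.094,-.08,.118)])
E
```

```text
t 2.45 station tcp [-0.0947 -0.063 ] z 0.1669 twist share to align 0.009 F [ 0.7 -0.1  1.1] w -0.0
(-0.094, -0.066, 0.118) [-0.003 -0.012  0.196]
(-0.094, -0.08, 0.118) [-0.002 -0.068  0.196]
```

View pics/m1.png

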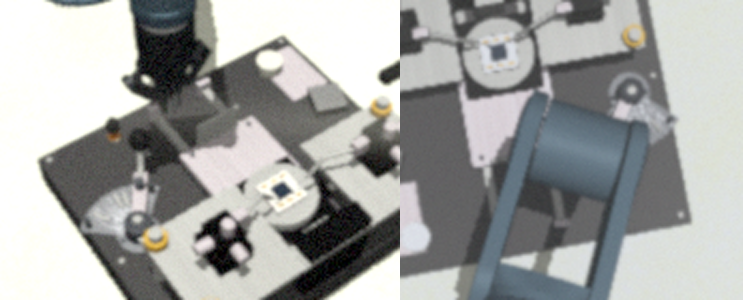

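The fingers hang between the knob (scene half, (140,140)) and the pull. I'll descend, then push along the arc.

Request:
send_rows(rows=[[-1, [0, 0, 0.1], 0], [-1, [0, 0, 0.19], 0], [-1, [0, 0, 0.19], 0], [-1, [0, -0.05, 0.19], 0], [-1, [0.02, -0.1, 0.19], 0], [-1, [0.04, -0.15, 0.19], 0], [-1, [0.05, -0.2, 0.19], 0], [-1, [0.05, -0.2, 0.19], 0]])

```text
time: 3.45
eef_pos: [0.5368, -0.0844, 0.1191]
tcp_rot: [-0.297, 3.127, -0.001]
contact_force: [-0.9, 1.4, 1.3]
width: 0.0003
grasp_force: 0.6
```

```bash
python3 - <<'E'
from h import *
a=r.get_image("scene")[120:270,210:410,::-1]
cv2.imwrite("pics/m2.png",cv2.resize(cv2.convertScaleAbs(a,alpha=1.6),None,fx=3,fy=3,interpolation=cv2.INTER_CUBIC))
sh([(-.112,-.145,.118),(-.107,-.18,.118),(-.094,-.2137,.118)])
E
```

```text
t 3.50 station tcp [-0.1072 -0.1151] z 0.1191 twist share to align 0.004 F [-0.8  1.9  2.2] w 0.0
(-0.112, -0.145, 0.118) [ 0.019 -0.119  0.004]
(-0.107, -0.18, 0.118) [-0.    -0.259  0.005]
(-0.094, -0.2137, 0.118) [-0.052 -0.394  0.005]
```

View pics/m2.png

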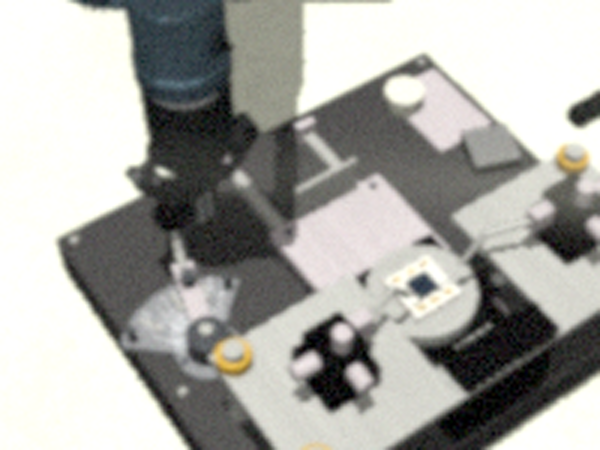

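The lever is moving with the fingers: the knob is at (178,215), pushed from its left, and the stage hasn't moved. I'll carry on to the stop.

Request:
send_rows(rows=[[-1, [0.01, -0.06, 0], 0], [-1, [0.02, -0.12, 0], 0], [-1, [0.01, -0.18, 0], 0], [-1, [0, -0.24, 0], 0], [-1, [-0.02, -0.3, 0], 0], [-1, [-0.04, -0.35, 0], 0], [-1, [-0.05, -0.38, 0], 0], [-1, [-0.05, -0.38, 0], 0]])

```text
time: 4.5
eef_pos: [0.5674, -0.174, 0.1187]
tcp_rot: [0.299, -3.127, -0.001]
contact_force: [-0.8, 1.2, 0.7]
width: 0.0
grasp_force: 0.9
```

```bash
python3 - <<'E'
from h import *
a=r.get_image("scene")[120:270,210:410,::-1]
cv2.imwrite("pics/m3.png",cv2.resize(cv2.convertScaleAbs(a,alpha=1.6),None,fx=3,fy=3,interpolation=cv2.INTER_CUBIC))
sh([(-.094,-.2137,.118)])
for q in (.9,1.0,1.1,1.2):
    k=lever(q,0); w=np.r_[SR@k+ST,.135]; print(q,((proj("scene",w)-[210,120])*3).round())
E
```

```text
t 4.55 station tcp [-0.0942 -0.2094] z 0.1187 twist share to align 0.007 F [-0.3  1.6 -0.5] w 0.0
(-0.094, -0.2137, 0.118) [-0.001 -0.017  0.003]
0.9 [111. 246.]
1.0 [102. 254.]
1.1 [ 95. 263.]
1.2 [ 88. 273.]
```

View pics/m3.png

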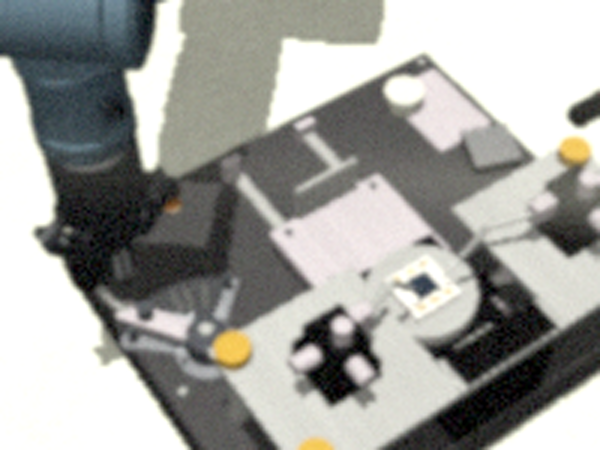

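The knob is near (90,268), almost at the stop, but the force of 1–2 N shows no stop yet. I'll press on until it rises.

Request:
send_rows(rows=[[-1, [0, -0.015, 0], 0], [-1, [0, -0.03, 0], 0], [-1, [0, -0.03, 0], 0]])

```text
time: 4.92
eef_pos: [0.5674, -0.1749, 0.1185]
tcp_rot: [0.302, -3.124, -0.017]
contact_force: [-4.1, 23.6, 11.0]
width: 0.0001
grasp_force: 12.4
```

The stop is reached: 24 N and no further motion. I'll back off to the left, rise, and go to above the space behind the pull.

Request:
send_rows(rows=[[-1, [0, 0.05, 0], 0], [-1, [0, 0.15, 0], 0], [-1, [0, 0.15, -0.15], 0], [-1, [0, 0.15, -0.3], 0], [-1, [0, 0.15, -0.3], 0]])

```text
time: 5.55
eef_pos: [0.5635, -0.1448, 0.1977]
tcp_rot: [-0.3, 3.121, -0.007]
contact_force: [-0.5, 0.5, -0.1]
width: 0.0
grasp_force: 0.0
```

```bash
python3 - <<'E'
from h import *
a=r.get_image("scene")[120:270,210:410,::-1]
cv2.imwrite("pics/m4.png",cv2.resize(cv2.convertScaleAbs(a,alpha=1.6),None,fx=3,fy=3,interpolation=cv2.INTER_CUBIC))
sh([(-.026,0,.19),(-.026,0,.112)])
E
```

```text
t 5.60 station tcp [-0.0937 -0.1792] z 0.1954 twist share to align 0.007 F [ 0.5  1.2 -1. ] w -0.0
(-0.026, 0, 0.19) [-0.274  0.716  0.021]
(-0.026, 0, 0.112) [-0.273  0.717  0.333]
```

View pics/m4.png

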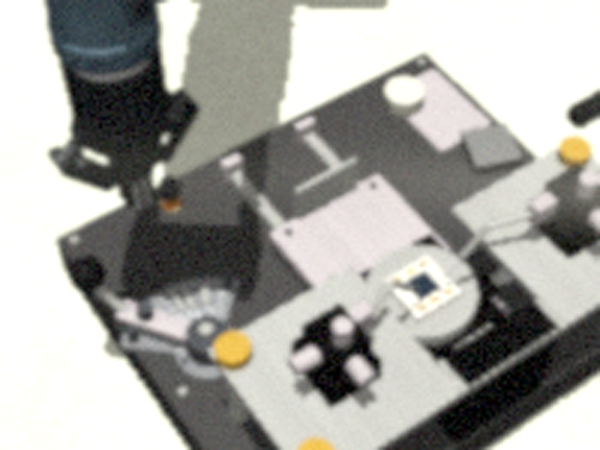

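The knob is now at (88,272), i.e. q≈1.2, and the pull hasn't moved. Next I go behind the pull and down.

Request:
send_rows(rows=[[-1, [-0.08, 0.2, 0.02], 0], [-1, [-0.16, 0.4, 0.02], 0], [-1, [-0.24, 0.6, 0.02], 0], [-1, [-0.27, 0.72, 0.02], 0], [-1, [-0.27, 0.72, 0.02], 0], [-1, [-0.27, 0.72, 0.12], 0], [-1, [-0.27, 0.72, 0.15], 0], [-1, [-0.27, 0.72, 0.15], 0]])

```text
time: 6.6
eef_pos: [0.5927, 0.0444, 0.1552]
tcp_rot: [0.298, -3.125, -0.0]
contact_force: [0.2, 0.0, 0.6]
width: -0.0001
grasp_force: 0.0
```

```bash
python3 - <<'E'
from h import *
a=r.get_image("scene")[120:270,240:440,::-1]
cv2.imwrite("pics/m5.png",cv2.resize(cv2.convertScaleAbs(a,alpha=1.6),None,fx=3,fy=3,interpolation=cv2.INTER_CUBIC))
sh([(-.026,0,.112),(-.05,0,.112),(-.155,0,.112)])
E
```

```text
t 6.65 station tcp [-0.028   0.0003] z 0.1561 twist share to align 0.005 F [ 0.1 -0.1  0.1] w -0.0
(-0.026, 0, 0.112) [-0.008 -0.001  0.177]
(-0.05, 0, 0.112) [ 0.088 -0.001  0.177]
(-0.155, 0, 0.112) [ 0.508 -0.     0.177]
```

View pics/m5.png

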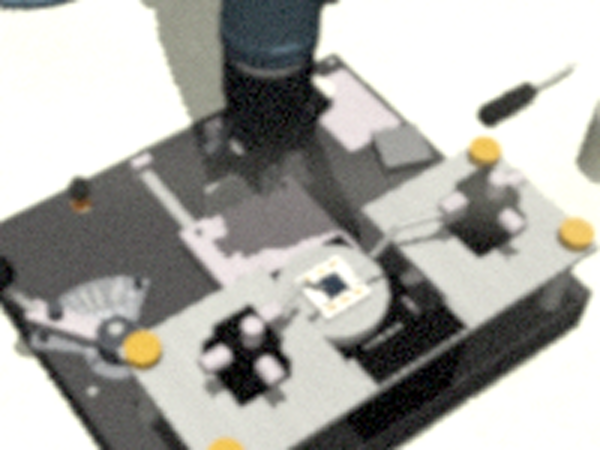

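The fingers hang over the carriage behind the pull. I'll descend and draw it out gently.

Request:
send_rows(rows=[[-1, [0, 0, 0.1], 0], [-1, [0, 0, 0.17], 0], [-1, [0, 0, 0.17], 0], [-1, [0.05, 0, 0.17], 0], [-1, [0.08, 0, 0.17], 0], [-1, [0.11, 0, 0.17], 0], [-1, [0.14, 0, 0.17], 0], [-1, [0.18, 0, 0.17], 0]])

```text
time: 7.65
eef_pos: [0.5497, 0.0365, 0.1145]
tcp_rot: [-0.299, 3.125, -0.0]
contact_force: [3.0, 0.9, 2.7]
width: -0.0003
grasp_force: 1.6
```

Request:
send_rows(rows=[[-1, [0.04, 0, 0], 0], [-1, [0.08, 0, 0], 0], [-1, [0.12, 0, 0], 0], [-1, [0.16, 0, 0], 0], [-1, [0.2, 0, 0], 0], [-1, [0.23, 0, 0], 0], [-1, [0.25, 0, 0], 0], [-1, [0.25, 0, 0], 0]])

```text
time: 8.65
eef_pos: [0.4866, 0.0248, 0.1132]
tcp_rot: [0.299, -3.125, -0.001]
contact_force: [0.5, 0.7, -0.9]
width: 0.0001
grasp_force: 0.0
```

```bash
python3 - <<'E'
from h import *
sh([(-.145,0,.112),(-.158,0,.112)])
E
```

```text
t 8.65 station tcp [-0.1365  0.001 ] z 0.1132 twist share to align 0.006 F [ 0.5  0.7 -0.9] w 0.0
(-0.145, 0, 0.112) [ 0.034 -0.004  0.005]
(-0.158, 0, 0.112) [ 0.086 -0.004  0.005]
```

Request:
send_rows(rows=[[-1, [0.02, 0, 0], 0], [-1, [0.04, 0, 0], 0], [-1, [0.055, 0, 0], 0], [-1, [0.07, 0, 0], 0], [-1, [0.085, 0, 0], 0], [-1, [0.085, 0, 0], 0]])

```text
time: 9.4
eef_pos: [0.4756, 0.0218, 0.1156]
tcp_rot: [-0.294, 3.106, 0.001]
contact_force: [36.7, 11.9, -26.1]
width: -0.0
grasp_force: 18.8
```

37 N with the motion blocked, as expected at the front stops (carriage front at station x -0.160). I'll back off rearwards, rise, and move away.

Request:
send_rows(rows=[[-1, [-0.08, 0, 0], 0], [-1, [-0.16, 0, 0], 0], [-1, [-0.16, 0, -0.15], 0], [-1, [-0.16, 0, -0.35], 0], [-1, [-0.16, 0, -0.5], 0], [-1, [-0.16, 0, -0.5], 0]])

```text
time: 10.15
eef_pos: [0.5078, 0.0278, 0.2422]
tcp_rot: [-0.299, 3.122, -0.003]
contact_force: [-0.7, -0.2, 0.6]
width: 0.0002
grasp_force: 0.0
```

Request:
send_rows(rows=[[-1, [0.2, 0.2, 0], 0], [-1, [0.4, 0.4, 0], 0], [-1, [0.5, 0.6, 0], 0], [-1, [0.5, 0.8, 0], 0], [-1, [0.5, 0.8, 0], 0], [-1, [0.5, 0.8, 0], 0]])

```text
time: 10.9
eef_pos: [0.3449, 0.2006, 0.2378]
tcp_rot: [0.301, -3.125, 0.002]
contact_force: [0.9, 0.1, -0.6]
width: -0.0001
grasp_force: 0.0
```

```bash
python3 - <<'E'
from h import *
f=lambda i:cv2.resize(cv2.convertScaleAbs(i,alpha=1.6),None,fx=2,fy=2,interpolation=cv2.INTER_CUBIC)
a=r.get_image("scene")[120:290,210:410,::-1]; b=r.get_image("top")[115:285,200:385,::-1]
cv2.imwrite("pics/m6.png",np.hstack([f(a),f(b)])); cv2.imwrite("pics/full.png",r.get_image("top")[:,:,::-1])
sh([])
k=np.r_[SR@lever(1.2,0)+ST,.135]; print("knob",(proj("scene",k)-[210,120])*2)
for s in (.099,.105):
  for y in(-.065,.065):
    w=np.r_[SR@np.array([-.160+.105-s,y])+ST,.093]; print(s,y,((proj("scene",w)-[210,120])*2).round(1),((proj("top",w)-[200,115])*2+[400,0]).round(1))
E
```

```text
t 11.05 station tcp [-0.2421  0.199 ] z 0.2383 twist share to align 0.002 F [ 0.1 -0.8 -0.7] w -0.0
knob [ 58.9441114  181.85949865]
0.099 -0.065 [148.3 115.7] [641.6 264.9]
0.099 0.065 [220.1  79. ] [556.2 280.3]
0.105 -0.065 [146.1 113.2] [642.3 268.9]
0.105 0.065 [217.9  76.6] [556.8 284.3]
```

View pics/m6.png

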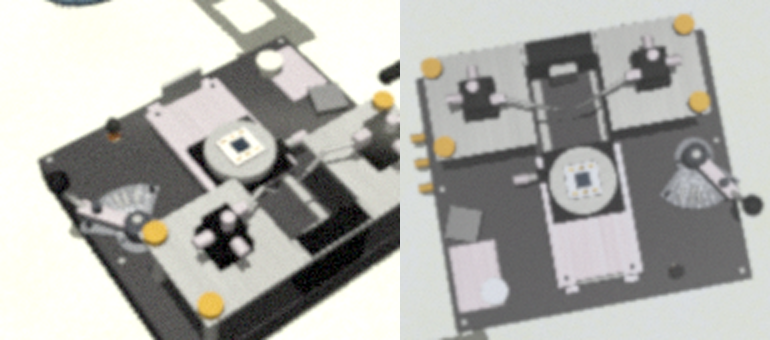

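The stage's front edge is up against both stops (top half, about (558,287) to (641,272)). The knob is at (58,181), as predicted for 1.20 rad. The sample is riding along, the bystanders are where they were and the arm is clear, so I'm handing in.

```bash
python3 -c "
from workcell import r
print(r.finish_job())"
```

```text
the job is handed in; nothing more can be done
None
```

The job is handed in at about 11 s of the 50 s: the lever is at its far stop (load), the stage is out against its front stops, and the arm is clear; the hand-in returned no verdict.

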